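# Run the draining tray's spout out over the sink

## Task

The small steel draining tray to the right of the sink has its swivel spout folded along its side. With your fingertips swing the spout all the way out, and push the tray across the worktop until it lies square to the sink with the tip of the spout reaching about 3 cm past the inner edge of the big basin. Only push, do not grasp, lift or tip the tray; the upturned mug on it rides along untouched and stays standing on the tray, and the tumbler, timer, lemon and brush round about are left where they are.

Things in the scene. Friction and masses are not known exactly. Their poses are not given: they have to be found in the camera images.
- tray: Shallow steel draining tray, 150 mm (its x) by 240 mm (its y), loose on the worktop right of the sink, 0.5 to 0.85 kg plus the mug; turned up to 0.22 rad at first. Origin under its centre, at worktop height. Upright walls 4 mm thick from 8 to 23 mm above the worktop; below them four rubber feet. Its y axis points to the spout end, toward the sink; square to the sink = axes parallel to basin_edge's.
- tray_back (a point): Middle of the outer face of the tray's plain straight wall (its -y end, away from the sink), 15 mm above the worktop; axes as the tray's. Pushing the tray along takes 3 to 9 N.
- spout_pivot (a point): Upright pivot of the spout, on the tray at tray x = +45 mm, y = +138 mm, in a grey swivel head 30 mm across that stands out from the tray's sink end; this point is 27 mm above the worktop, on top of the head. Axes as the tray's.
- spout (a joint): Angle of the swivel spout, a grey open channel 22 mm wide, from 11 to 21 mm above the worktop. 0 = folded along the tray's end wall, pointing to the tray's -x, 7 mm gap to the wall; pi/2 = fully out against its stop, pointing to the tray's +y. Seen from above it swings out clockwise. Starts at 0 to 0.4; friction about 0.03 N m (half a newton at the tab); stays where left.
- spout_tip (a point): Middle of the spout's open end, 85 mm from the pivot, 12 mm above the worktop. Its x axis points back to the pivot.
- spout_tab (a point): Upright thumb tab on the spout, 56 mm from the pivot: a fin 24 mm long along the spout, 4.5 mm thick, from 21 to 57 mm above the worktop, its rolled top 8 mm thick. The point is its centre, 45 mm up; its x axis points to the pivot. To swing the spout out, push its face that looks to the tray, along its own +y axis, round the pivot; a fingertip there passes above the tray's wall.
- basin_edge (a point): A point on the right-hand inner edge of the big basin, where the rim drops into it; fixed. The edge runs along world x, straight from about x = 0.51 to 0.78; the basin lies on its +y side: overhang = y of the spout's tip minus y of this point. The sink's flat rim reaches 33 mm from here toward the tray and is 4 mm high; the spout passes over it. Axes as the world's.
- mug: Upturned mug (patterned white, body 80 mm across, 91 mm high, handle toward the sink, 0.28 kg) standing mouth down on the tray's ribs. Origin on its upturned base, 105 mm above the worktop, 17 mm from the body's centre toward the handle; z axis down, as it is upside down.
- tumbler: Clear drinking glass, 71 mm across, 140 mm high, standing behind, between sink and dish rack; loose. Origin under its centre.
- timer: Round kitchen timer, 62 mm across, 46 mm high, at the front of the worktop by the sink's corner; loose. Origin under its centre.
- lemon: Lemon, 71 x 53 x 51 mm, lying to the right of the tray; loose. Origin under its centre.
- brush: Dish brush, 269 mm long (along y), 62 mm high, lying on the strip of worktop in front of the sink; loose. Origin under its centre.
There are look-alikes about, which are no part of the job. Leave any orange look-alike of the mug alone.

How it is judged:
By the outcome, as a careful person would: the job done as asked, in the order asked, and still so for the second after the job is handed in, with the robot touching nothing.
It also fails if it takes over 58 s, if anything falls off the work surface, if the arm or the gripper's body presses on something with over 40 N, if the wrist force passes 120 N, or if a joint passes its speed limit or range.

## Robot

A 6-joint arm with a two-finger parallel gripper is mounted at the origin on a cart in front of the work surface, level with it; the furniture and walls round the work are solid. World frame = base frame: x ahead of the robot, y to its left, z up, the work surface at z = 0. Lengths are in m, angles in degrees, forces in N, time in s.
With the tool pointing down it reaches from about 0.25 to 0.725 m from the base axis. Payload 9.7 kg.
Tool frame: the origin (TCP) lies at the very end of the fingers, on their centre line; the grasp point (between the pads) lies grasp_offset behind it (grasp_offset is the distance from the TCP to the grasp point, in m); z points along the fingers, y is the line along which they close (so a half turn about z gives the same grasp; the last joint's range is limited). The gripper opens to 85 mm and grips with 20 to 120 N. Pads are 22 mm wide; open, the fingers measure 114 mm over their backs; the gripper's body (76 mm by 85 mm) begins 54 mm behind the grasp point. The pads swing forward as they close: fully open they stand 13 mm farther back than shut.
Start: joints at [-66.921, 4.979, 10.078, 95.1, 0, 90], TCP at [0.216, -0.506, 0.231] pointing down, gripper open.
Joint ranges: [-179.16, 179.16], [-48.56, 103.87], [-65.8, 70.77], [-126.05, 130.52], [-82.76, 87.17], [-180, 180]. Speed limits (degrees/s): [127.2, 127.2, 147.25, 180, 180, 180].

## Interface

Orientations are given as [roll, pitch, yaw] about the fixed x, y, z axes, in that order (R = Rz(yaw) Ry(pitch) Rx(roll)).
In Python, from workcell import get_obs, camera, calibration, job_done, recognise, cut_out, mark_of, grasp_offset gives the robot as it stands.
- The arm moves only by the tool servo_tool, never from a script. Its argument "moves" is a list of rows, each a list of 3 entries, a list of its own where there are three numbers: the turn, a rotation vector about the tool's x, y, z in degrees, then the shift along the tool's x, y, z in m, then the opening in per cent of the stroke, from 0 (shut) to 100 (fully open). In form: [[[ax, ay, az], [x, y, z], claw], ...]. A call has 1 to 12 rows; each row shifts and turns the commanded pose from where the row before left it, along the tool's axes as they then stand; what a row does not reach is not made up. A row lasts 1/10 s, in which the tool goes at most 50 mm and 8.59 degrees, less where a joint would pass 70% of its speed; a pose out of reach is approached as far as the arm can. A call is refused whole if a number of a shift passes 0.05 or a number of a turn 8.59, either way. A call with a gripper value outside its range is refused whole. The fingers move at their own pace and stop on an object; "force" is the grip in N (left out, the last holds). Time passes only in rows, so rows that do not move let the fingers close. It gives the time, the measured TCP pose, the force, the opening and the grip force at its end, in the units of the state.
- get_obs(): the state, without advancing time (a new reading comes with each control period).
- camera(name): name is "side" or "top"; returns (picture, depth): 384x512x3 uint8, red, green, blue; 384x512 float32, m along the optical axis (not along the pixel's ray), 0 where there is no reading.
- calibration(name): a dict with "camera_matrix" (3x3 intrinsics, pixels), "dist" ([k1, k2, p1, p2, k3] as OpenCV has them; the pictures are not rectified), "R" (3x3) and "t" (3): a world point X has camera coordinates R X + t. Camera axes: x right, y down, z forward; pixel columns grow to the right and rows downward; lengths in m; the calibration is good to about 2 mm. A picture is of the moment at which its call begins. calibration takes no time and is no camera call.
- job_done(): hands the job in; it is judged then, once.
Trained networks look in the newest picture that a camera, given by its name, has taken for a name from the list of things; names that differ only in an ending like _2 or _b are one class to them, and where a whole thing is asked for, a point or a joint stands for the part that bears it (a point fixed in the world has none). Each returns a list of dicts, best first, with "score" (0 to 1); they miss things now and then, are a little off and sometimes report something else, mostly with a low value. They report only what shows in the picture. A call takes as long as a camera call. They do not tell look-alikes from the thing itself.
- recognise(name, camera): "xyz" ([x, y, z] in m, in the coordinates of the camera as it stood for that picture, good to about 4 mm: the middle of the surface that is visible of it).
- cut_out(name, camera): "mask" (384x512 bool, what is visible of it).
- mark_of(name, camera): "xyz" ([x, y, z] in m, in the coordinates of the camera as it stood for that picture, good to about 4 mm: a listed point, or the origin of a listed thing).
The state is a dict: "time": time; "q": joint angles; "qd": joint speeds; "joint_efforts": joint torques, N m; "ee_pos": TCP position; "tcp_rot": TCP orientation; "wrist_force": force on the tool from outside, world axes, zero at the start; "torque": the same for the moment, N m; "opening": finger opening in m; "grasp_force": force on a finger pad.
Only numpy, scipy, OpenCV 4.12 (cv2) and the standard library are available. Lean on these libraries where they do the work, as an engineer would, in place of code of your own. Each camera call takes 0.05 s, during which the arm holds its last target. There are 200 camera calls.

## Working session

There is one attempt and no reset: what is moved stays moved. The work goes in short steps, Python scripts to look and compute and a tool call to move; the robot and the scene stay as the last step left them, time stands still between calls to the robot, and variables do not carry over. Pictures are saved under pics/ and viewed, at most 10 in all, crops included, and the job is handed in when it is done.

Besides the shell and the picture viewer there is one more tool, called after "Request:" in YAML: its name, and indented under it one key for each argument. servo_tool: Moves the arm, as the interface text tells. Its arguments: {"type":"object","properties":{"moves":{"type":"array"},"force":{"type":"number"}},"required":["moves"]}

```bash
mkdir -p pics; cat > h.py <<'E'
import numpy as np, cv2
from workcell import *
def shot(c,fn=None):
    p,d=camera(c)
    if fn: cv2.imwrite(fn,p[:,:,::-1])
    return p,d
def w(c,x):
    k=calibration(c); return np.array(k["R"]).T@(np.array(x)-np.array(k["t"]))
def px(c,X):
    k=calibration(c); r,_=cv2.Rodrigues(np.array(k["R"]))
    return cv2.projectPoints(np.array(X,float).reshape(-1,1,3),r,np.array(k["t"]),np.array(k["camera_matrix"]),np.array(k["dist"]))[0].reshape(-1,2)
def marks(c,names):
    for n in names:
        for r in mark_of(n,c)[:3]:
            X=w(c,r["xyz"]); print(c,n,round(r["score"],2),X.round(4),px(c,X)[0].round(0))
E
python3 - <<'E'
from h import *
s=get_obs();print(s["time"],s["ee_pos"],s["tcp_rot"],s["opening"],grasp_offset)
for c in("top","side"):
    shot(c,f"pics/{c}0.png")
    marks(c,["tray","tray_back","spout_pivot","spout_tip","spout_tab","basin_edge","mug"]+(["tumbler","timer","lemon","brush"] if c=="top" else []))
print(get_obs()["time"])
E
```

```text
0.0 [ 0.2154974  -0.50577389  0.23060039] [-1.79925697e+02 -2.41072593e-04  2.30750807e+01] 0.08525739042705138 0.0187
top tray 0.95 [ 0.4865 -0.1561 -0.0022] [298. 182.]
top tray_back 0.83 [ 0.4979 -0.2784  0.0153] [335. 178.]
top spout_pivot 0.64 [ 0.5215 -0.0112  0.026 ] [255. 170.]
top spout_tip 0.7 [ 0.4359 -0.0138  0.0133] [255. 196.]
top spout_tab 0.49 [ 0.466  -0.0149  0.0471] [256. 186.]
top basin_edge 0.71 [0.5961 0.1609 0.0008] [204. 149.]
top mug 0.97 [ 0.1775 -0.3207  0.0937] [354. 278.]
top mug 0.63 [ 0.4756 -0.1557  0.1048] [301. 182.]
top tumbler 0.64 [ 0.6807  0.0915 -0.0014] [225. 124.]
top timer 0.51 [0.3812 0.1772 0.0043] [198. 213.]
top timer 0.37 [ 4.907e-01 -1.568e-01  2.000e-04] [298. 180.]
top lemon 0.81 [ 0.5097 -0.4238  0.001 ] [378. 175.]
top lemon 0.34 [0.5936 0.1588 0.0034] [204. 149.]
top brush 0.59 [0.3836 0.1765 0.0035] [198. 212.]
side tray 0.88 [ 0.494  -0.1559 -0.0019] [271. 190.]
side tray_back 0.88 [ 0.4985 -0.2685  0.0112] [286. 175.]
side spout_pivot 0.77 [ 0.5255 -0.0106  0.027 ] [241. 198.]
side spout_tip 0.43 [ 0.4401 -0.0096  0.0093] [261. 210.]
side spout_tab 0.44 [ 0.4718 -0.0074  0.0441] [253. 199.]
side basin_edge 0.58 [0.5998 0.162  0.0022] [192. 220.]
side mug 0.68 [ 0.4835 -0.1503  0.0978] [274. 168.]
side mug 0.66 [ 0.1823 -0.3145  0.0918] [370. 175.]
side mug 0.48 [0.3857 0.1781 0.0019] [241. 248.]
1.0
```

View pics/top0.png

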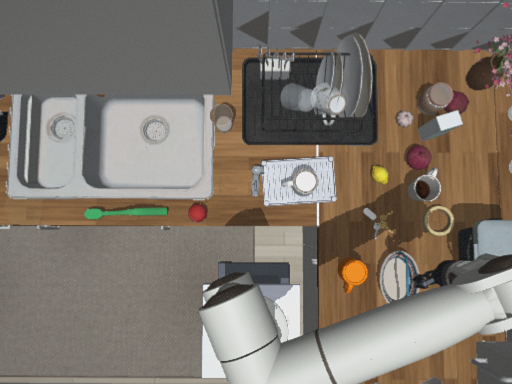

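View pics/side0.png

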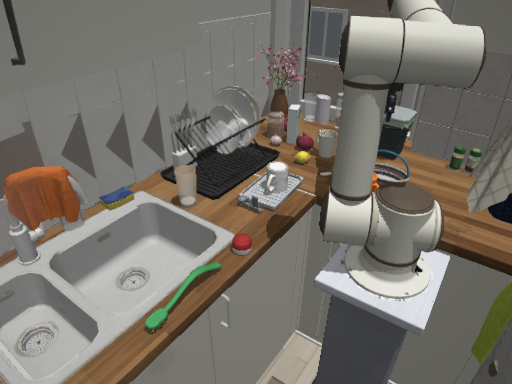

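Top view: the tray is at about (298,182), with the folded spout at (256,180). There are two mug candidates: the white mug on the tray at (304,181) and the orange one at (354,272). The white mug is the one meant. The timer is at (198,212), lemon at (379,174), tumbler at (222,118) and brush at (125,212). Side view: the tray is at (271,190), the spout at (250,203) and the rim to the left of it. Next I refine the tray pose and confirm it in one enlarged overlay.

```bash
cat >> h.py <<'E'
def plane(c,uv,z):
    k=calibration(c);R=np.array(k["R"]);t=np.array(k["t"])
    n=cv2.undistortPoints(np.array(uv,float).reshape(-1,1,2),np.array(k["camera_matrix"]),np.array(k["dist"])).reshape(-1,2)
    r=np.c_[n,np.ones(len(n))]@R; o=-R.T@t
    return o+r*((z-o[2])/r[:,2])[:,None]
def T(p,x,y,z):
    c,s=np.cos(p[2]),np.sin(p[2]); return [p[0]+c*x-s*y,p[1]+s*x+c*y,z]
def overlay(c,img,p,a,fn,box,f=8):
    x0,y0,x1,y1=box; im=cv2.resize(img[y0:y1,x0:x1,::-1],None,fx=f,fy=f,interpolation=cv2.INTER_CUBIC)
    pv=(.045,.138)
    L=[[(-.075,-.12,.023),(.075,-.12,.023),(.075,.12,.023),(-.075,.12,.023),(-.075,-.12,.023)],
       [(*pv,.021),(pv[0]-.085*np.cos(a),pv[1]+.085*np.sin(a),.021)]]
    for l in L:
        q=((px(c,[T(p,*v) for v in l])-[x0,y0]+.5)*f).astype(int); cv2.polylines(im,[q],False,(0,0,255),1)
    e=((px(c,[[x,.161,0] for x in (.51,.78)])-[x0,y0]+.5)*f).astype(int); cv2.polylines(im,[e],False,(255,0,0),1)
    cv2.imwrite(fn,im)
E
python3 - <<'E'
from h import *
p,d=shot("top"); m=cut_out("tray","top")[0]["mask"]
v,u=np.nonzero(m); P=plane("top",np.c_[u,v],.021)[:,:2]
print("mask",P.min(0),P.max(0),len(P))
k=m.astype(np.uint8); k=cv2.morphologyEx(k,cv2.MORPH_OPEN,np.ones((15,15)))
v,u=np.nonzero(k)
cs,_=cv2.findContours(k,0,1); c=max(cs,key=len).reshape(-1,2)
r=cv2.minAreaRect((plane("top",c,.023)[:,:2]*1000).astype(np.float32)); print(r)
for a in ([.488,-.156,.08],):
    overlay("top",p,a,.08,"pics/ov1.png",(190,130,345,225),5)
# basin edge: depth drop along rows
pts=[]
for x in np.arange(.53,.78,.03):
    ys=np.arange(.12,.20,.001); q=px("top",[[x,y,0.002] for y in ys])
    z=[d[int(round(b)),int(round(a))] for a,b in q]; j=int(np.argmax(np.diff(z))); pts.append((round(x,2),round(ys[j],3),round(float(np.diff(z)[j]),3)))
print(pts)
E
```

```text
mask [ 0.40647617 -0.27991294] [ 0.56695255 -0.0025217 ] 2868
((484.4849853515625, -90.51205444335938), (149.29885864257812, 109.45064544677734), 0.24798104166984558)
[(np.float64(0.53), np.float64(0.163), 0.152), (np.float64(0.56), np.float64(0.16), 0.139), (np.float64(0.59), np.float64(0.161), 0.147), (np.float64(0.62), np.float64(0.161), 0.16), (np.float64(0.65), np.float64(0.162), 0.154), (np.float64(0.68), np.float64(0.162), 0.149), (np.float64(0.71), np.float64(0.163), 0.149), (np.float64(0.74), np.float64(0.163), 0.14), (np.float64(0.77), np.float64(0.163), 0.043)]
```

View pics/ov1.png

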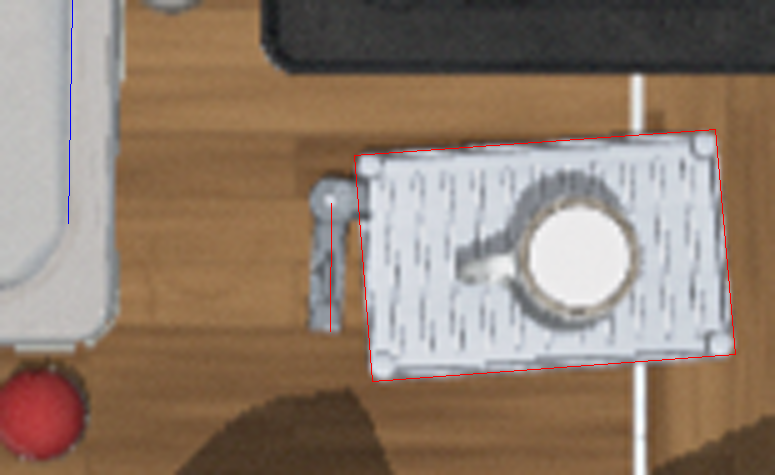

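The overlay fits to within about 3 mm. The tray is at (0.487,-0.155) with yaw about 0.08 rad, the spout angle is about 0.1, and the white mug is confirmed on it. The basin edge is at y ≈ 0.162. I move above the tab first.

Request:
servo_tool:
  moves:
    - [[0,0,0],[0.0346,-0.0278,0],0]
    - [[0,0,0],[0.0346,-0.0278,0],0]
    - [[0,0,0],[0.0346,-0.0278,0],0]
    - [[0,0,0],[0.0346,-0.0278,0],0]
    - [[0,0,0],[0.0346,-0.0278,0],0]
    - [[0,0,0],[0.0346,-0.0278,0],0]
    - [[0,0,0],[0.0346,-0.0278,0],0]
    - [[0,0,0],[0.0346,-0.0278,0],0]
    - [[0,0,0],[0.0346,-0.0278,0],0]
    - [[0,0,0],[0.0346,-0.0278,0],0]
    - [[0,0,0],[0.0346,-0.0278,0],0]
    - [[0,0,0],[0.0346,-0.0278,0],0]

```text
time: 2.3
ee_pos: [0.4674, -0.0345, 0.2315]
tcp_rot: [180.0, -0.0, 23.1]
wrist_force: [1.2, -1.7, -0.3]
opening: 0.0001
grasp_force: 0.0
```

Request:
servo_tool:
  moves:
    - [[0,0,-8.4],[0,0,0],0]
    - [[0,0,-8.4],[0,0,0],0]
    - [[0,0,-8.4],[0,0,0],0]
    - [[0,0,-8.4],[0,0,0],0]
    - [[0,0,-8.4],[0,0,0],0]
    - [[0,0,-8.4],[0,0,0],0]
    - [[0,0,-8.4],[0,0,0],0]
    - [[0,0,-8.4],[0,0,0],0]
    - [[0,0,0],[0,0,0],0]
    - [[0,0,0],[0,0,0],0]

```text
time: 3.3
ee_pos: [0.4668, -0.0363, 0.2313]
tcp_rot: [180.0, -0.0, 90.0]
wrist_force: [0.3, -0.6, 0.6]
opening: 0.0
grasp_force: 0.0
```

Request:
servo_tool:
  moves:
    - [[0,0,0],[0,0,0.04],0]
    - [[0,0,0],[0,0,0.04],0]
    - [[0,0,0],[0,0,0.04],0]
    - [[0,0,0],[0,0,0.03],0]
    - [[0,0,0],[0,0,0.025],0]
    - [[0,0,0],[0,0,0.015],0]
    - [[0,0,0],[0,0,0.008],0]
    - [[0,0,0],[0,0,0],0]
    - [[0,0,0],[0,0,0],0]

```text
time: 4.2
ee_pos: [0.4675, -0.0364, 0.0344]
tcp_rot: [179.9, 0.0, 90.2]
wrist_force: [-0.9, -0.8, 0.0]
opening: 0.0
grasp_force: 0.0
```

```bash
python3 - <<'E'
from h import *
s=get_obs();print(s["ee_pos"],s["wrist_force"])
p,d=shot("side"); im=cv2.resize(p[150:250,190:330,::-1],None,fx=5,fy=5,interpolation=cv2.INTER_CUBIC); cv2.imwrite("pics/s1.png",im)
marks("side",["spout_tab","spout_pivot","spout_tip"])
E
```

```text
[ 0.46746186 -0.03637194  0.03440848] [-0.92107077 -0.80958757  0.00253776]
side spout_tab 0.5 [ 0.4736 -0.0114  0.0448] [254. 198.]
side spout_pivot 0.6 [ 0.5263 -0.011   0.0245] [241. 198.]
side spout_tip 0.54 [ 0.436  -0.0108  0.0076] [262. 211.]
```

View pics/s1.png

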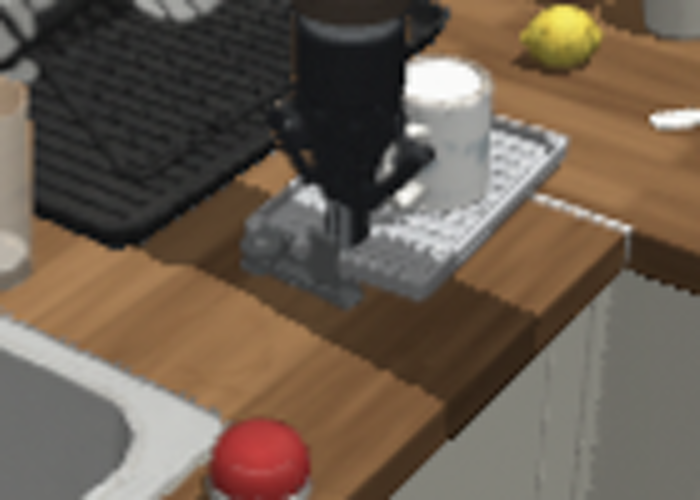

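The crop shows the shut fingertips just behind the tab at crop (345,235), clear of the mug handle at (410,165). I close the gap and swing the spout round the pivot.

Request:
servo_tool:
  moves:
    - [[0,0,0],[0.005,0,0],0]
    - [[0,0,0],[0.0045,0,0],0]
    - [[0,0,4.25],[0.0042,-0.001,0],0]
    - [[0,0,4.25],[0.0042,-0.001,0],0]
    - [[0,0,4.25],[0.0042,-0.001,0],0]
    - [[0,0,4.25],[0.0042,-0.001,0],0]
    - [[0,0,4.25],[0.0042,-0.001,0],0]
    - [[0,0,4.25],[0.0042,-0.001,0],0]
    - [[0,0,4.25],[0.0042,-0.001,0],0]
    - [[0,0,4.25],[0.0042,-0.001,0],0]
    - [[0,0,4.25],[0.0042,-0.001,0],0]
    - [[0,0,0],[0,0,0],0]

```text
time: 5.6
ee_pos: [0.4691, 0.0119, 0.0334]
tcp_rot: [180.0, -0.0, 52.0]
wrist_force: [-0.8, -0.1, 0.3]
opening: 0.0001
grasp_force: 0.0
```

```bash
python3 - <<'E'
from h import *
s=get_obs();print(s["ee_pos"],s["tcp_rot"],s["wrist_force"])
shot("top");marks("top",["tray","spout_tab","spout_pivot","spout_tip"])
p,d=shot("side");marks("side",["tray","spout_tab","spout_pivot","spout_tip"])
E
```

```text
[0.46905738 0.01189853 0.03336537] [ 1.79999123e+02 -8.43244136e-03  5.20077810e+01] [-0.84082201 -0.0675313   0.31422829]
side tray 0.58 [ 0.4917 -0.1576 -0.0038] [272. 190.]
side tray 0.52 [0.6839 0.0979 0.0008] [187. 203.]
side tray 0.3 [ 0.4977 -0.2719  0.0107] [286. 174.]
side spout_tab 0.47 [0.4814 0.0253 0.0441] [245. 203.]
side spout_pivot 0.7 [ 0.5247 -0.0108  0.0283] [242. 198.]
side spout_tip 0.56 [0.4575 0.0407 0.0106] [249. 215.]
```

Request:
servo_tool:
  moves:
    - [[0,0,4.25],[0.0042,-0.001,0],0]
    - [[0,0,4.25],[0.0042,-0.001,0],0]
    - [[0,0,4.25],[0.0042,-0.001,0],0]
    - [[0,0,4.25],[0.0042,-0.001,0],0]
    - [[0,0,4.25],[0.0042,-0.001,0],0]
    - [[0,0,4.25],[0.0042,-0.001,0],0]
    - [[0,0,4.25],[0.0042,-0.001,0],0]
    - [[0,0,4.25],[0.0042,-0.001,0],0]
    - [[0,0,4.25],[0.0042,-0.001,0],0]
    - [[0,0,4.25],[0.0042,-0.001,0],0]
    - [[0,0,4.25],[0.0042,-0.001,0],0]
    - [[0,0,0],[0,0,0],0]

```text
time: 7.3
ee_pos: [0.5023, 0.0435, 0.0332]
tcp_rot: [-180.0, 0.0, 5.3]
wrist_force: [-0.2, 0.7, 0.2]
opening: 0.0
grasp_force: 0.0
```

Request:
servo_tool:
  moves:
    - [[0,0,0],[0.0015,0,0],0]
    - [[0,0,0],[0.001,0,0],0]

```text
time: 7.5
ee_pos: [0.5045, 0.0436, 0.0332]
tcp_rot: [-180.0, 0.0, 5.3]
wrist_force: [-0.8, 0.3, -0.0]
opening: 0.0004
grasp_force: 0.3
```

Request:
servo_tool:
  moves:
    - [[0,0,0],[0.001,0,0],0]
    - [[0,0,0],[0.001,0,0],0]

```text
time: 7.7
ee_pos: [0.5064, 0.0438, 0.0332]
tcp_rot: [-180.0, 0.0, 5.3]
wrist_force: [-2.0, -0.6, 0.2]
opening: -0.0001
grasp_force: 1.0
```

```bash
python3 - <<'E'
from h import *
p,d=shot("side");marks("side",["tray","spout_tab","spout_pivot","spout_tip"])
p,d=shot("top");marks("top",["spout_tab","spout_pivot","spout_tip"])
im=cv2.resize(p[130:225,190:345,::-1],None,fx=5,fy=5,interpolation=cv2.INTER_CUBIC); cv2.imwrite("pics/t2.png",im)
E
```

```text
side tray 0.91 [ 0.4886 -0.1536 -0.0047] [272. 191.]
side spout_tab 0.67 [0.522  0.0436 0.0456] [232. 201.]
side spout_pivot 0.88 [ 0.5312 -0.0111  0.0276] [240. 197.]
side spout_tip 0.51 [0.5205 0.0725 0.009 ] [228. 214.]
top spout_tab 0.48 [ 0.5118 -0.4251  0.002 ] [378. 174.]
top spout_tab 0.21 [0.5919 0.1592 0.0028] [204. 150.]
top spout_pivot 0.65 [ 0.5207 -0.0143  0.0264] [256. 170.]
```

Request:
servo_tool:
  moves:
    - [[0,0,0],[0.001,0,0],0]
    - [[0,0,0],[0.001,0,0],0]
    - [[0,0,0],[0,0,0],0]

```text
time: 8.45
ee_pos: [0.5087, 0.0439, 0.0332]
tcp_rot: [180.0, 0.0, 5.3]
wrist_force: [-1.2, -1.2, -0.2]
opening: -0.0001
grasp_force: 0.8
```

Request:
servo_tool:
  moves:
    - [[0,0,0],[-0.015,0,0],0]
    - [[0,0,0],[-0.015,0,0],0]
    - [[0,0,0],[-0.03,0,0],0]
    - [[0,0,0],[-0.045,0,0],0]
    - [[0,0,0],[-0.045,0,-0.02],0]
    - [[0,0,0],[-0.02,0,-0.04],0]
    - [[0,0,0],[0,0,0],0]

```text
time: 9.15
ee_pos: [0.3396, 0.0285, 0.0978]
tcp_rot: [-180.0, -0.4, 5.3]
wrist_force: [1.7, 0.8, -0.7]
opening: -0.0001
grasp_force: 0.0
```

```bash
python3 - <<'E'
from h import *
p,d=shot("side");marks("side",["tray","tray_back","spout_tab","spout_pivot","spout_tip"])
p,d=shot("top");marks("top",["tray","tray_back","spout_tab","spout_pivot","spout_tip"])
overlay("top",p,[.487,-.155,.08],np.pi/2,"pics/t3.png",(190,130,345,225),5)
E
```

```text
side tray 0.57 [ 0.4923 -0.1531 -0.0066] [271. 191.]
side tray 0.29 [0.5174 0.0686 0.0091] [229. 214.]
side tray_back 0.89 [ 0.4997 -0.2743  0.0112] [286. 174.]
side spout_tab 0.68 [0.5241 0.0418 0.0448] [232. 201.]
side spout_pivot 0.57 [ 0.5317 -0.0084  0.0266] [240. 198.]
side spout_pivot 0.25 [0.3833 0.4117 0.0008] [187. 297.]
side spout_tip 0.55 [0.5197 0.0727 0.0117] [228. 213.]
top tray 0.66 [ 0.4866 -0.1538  0.0007] [297. 182.]
top tray_back 0.36 [ 0.5118 -0.4233  0.0008] [377. 174.]
top spout_tab 0.58 [0.5215 0.0376 0.0451] [240. 169.]
top spout_pivot 0.81 [ 0.5229 -0.0148  0.0252] [256. 170.]
top spout_tip 0.52 [0.5148 0.0677 0.0134] [231. 172.]
```

View pics/t3.png

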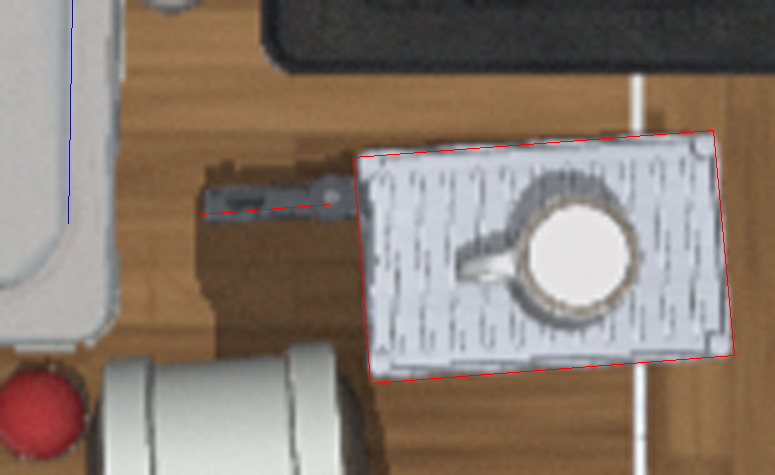

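The spout is parallel to the tray's long edge in the picture: it runs from (205,204) to (335,195) and the edge from (357,155) to (713,131). So it is fully out. The tray has not visibly moved. Next I go behind the tray with the fingers open, so the push has two contacts.

Request:
servo_tool:
  moves:
    - [[0,0,0],[0,0,-0.045],0]
    - [[0,0,0],[0,0,-0.045],0]
    - [[0,0,0],[0,0,-0.045],0]
    - [[0,0,0],[0.0156,0.044,0],80]
    - [[0,0,0],[0.0156,0.044,0],80]
    - [[0,0,0],[0.0156,0.044,0],80]
    - [[0,0,0],[0.0156,0.044,0],80]
    - [[0,0,0],[0.0156,0.044,0],80]
    - [[0,0,0],[0.0156,0.044,0],80]
    - [[0,0,0],[0.0156,0.044,0],80]
    - [[0,0,0],[0.0156,0.044,0],80]
    - [[0,0,0],[0,0,0],80]

```text
time: 10.95
ee_pos: [0.4971, -0.3148, 0.2245]
tcp_rot: [-179.9, 0.2, 5.1]
wrist_force: [-0.4, 0.0, -0.9]
opening: 0.0687
grasp_force: 0.0
```

Request:
servo_tool:
  moves:
    - [[0,0,-8.1],[0,0,0],80]
    - [[0,0,-8.1],[0,0,0],80]
    - [[0,0,-8.1],[0,0,0],80]
    - [[0,0,-8.1],[0,0,0],80]
    - [[0,0,-8.1],[0,0,0],80]
    - [[0,0,-8.1],[0,0,0],80]
    - [[0,0,-8.1],[0,0,0],80]
    - [[0,0,-8.1],[0,0,0],80]
    - [[0,0,-8.1],[0,0,0],80]
    - [[0,0,-8.1],[0,0,0],80]
    - [[0,0,-8.1],[0,0,0],80]
    - [[0,0,0],[0,0,0],80]

```text
time: 12.15
ee_pos: [0.4959, -0.3102, 0.2283]
tcp_rot: [-180.0, -0.0, 94.5]
wrist_force: [0.3, 0.1, -0.4]
opening: 0.0681
grasp_force: 0.0
```

Request:
servo_tool:
  moves:
    - [[0,0,0],[0,0,0.045],80]
    - [[0,0,0],[0,0,0.045],80]
    - [[0,0,0],[0,0,0.045],80]
    - [[0,0,0],[0,0,0.04],80]
    - [[0,0,0],[0,0,0.025],80]
    - [[0,0,0],[0,0,0.015],80]
    - [[0,0,0],[0,0,0.008],80]
    - [[0,0,0],[0,0,0],80]
    - [[0,0,0],[0,0,0],80]

```text
time: 13.05
ee_pos: [0.4967, -0.311, 0.0067]
tcp_rot: [179.9, 0.1, 94.3]
wrist_force: [-0.3, -0.3, 0.6]
opening: 0.0686
grasp_force: 0.0
```

```bash
python3 - <<'E'
from h import *
s=get_obs();print(s["ee_pos"],s["wrist_force"])
p,d=shot("side"); cv2.imwrite("pics/s4.png",cv2.resize(p[120:220,230:370,::-1],None,fx=5,fy=5,interpolation=cv2.INTER_CUBIC))
marks("side",["tray","tray_back"])
E
```

```text
[ 0.49672038 -0.31103523  0.00674859] [-0.32161346 -0.25277332  0.61041237]
side tray 0.88 [ 0.491  -0.1581 -0.0011] [272. 190.]
side tray_back 0.88 [ 0.4976 -0.2721  0.0114] [287. 174.]
```

View pics/s4.png

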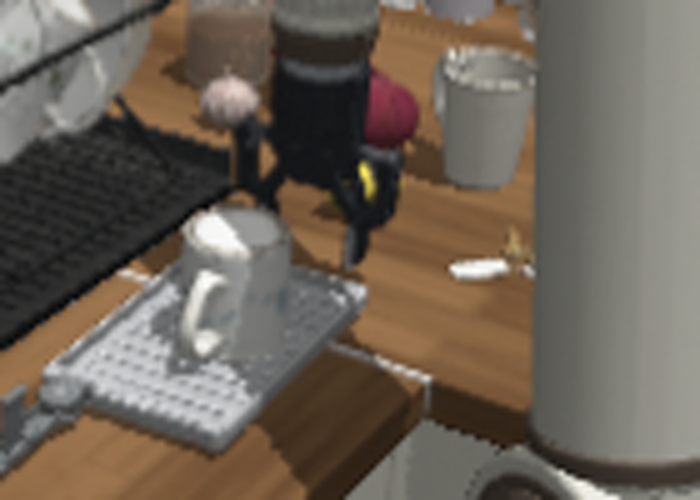

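The two open fingers stand about 2 cm behind the tray's back wall. The near tip is at crop (352,262), low enough to meet the wall. I push and square the tray gradually.

Request:
servo_tool:
  moves:
    - [[0,0,0],[0.009,0,0.003],80]
    - [[0,0,0],[0.007,0,0],80]
    - [[0,0,0],[0.005,0,0],80]
    - [[0,0,0],[0.003,0,0],80]
    - [[0,0,0],[0.003,0,0],80]
    - [[0,0,0],[0.004,0,0],80]
    - [[0,0,0.3],[0.005,0,0],80]
    - [[0,0,0.3],[0.005,0,0],80]
    - [[0,0,0.3],[0.005,0,0],80]
    - [[0,0,0.3],[0.005,0,0],80]
    - [[0,0,0.3],[0.003,0,0],80]
    - [[0,0,0],[0.001,0,0],80]

```text
time: 14.4
ee_pos: [0.4919, -0.2554, 0.0024]
tcp_rot: [-180.0, 0.0, 92.9]
wrist_force: [-1.1, -4.3, 0.3]
opening: 0.0683
grasp_force: 2.3
```

```bash
python3 - <<'E'
from h import *
s=get_obs();print(s["ee_pos"],s["tcp_rot"],s["wrist_force"])
p,d=shot("side");marks("side",["tray","tray_back","spout_pivot","spout_tip","mug"])
p,d=shot("top");marks("top",["tray","spout_pivot","spout_tip"])
E
```

```text
[ 0.49193569 -0.25544833  0.00237121] [-1.79993910e+02  1.00758257e-02  9.28851433e+01] [-1.09460749 -4.28899337  0.27625853]
side tray 0.58 [ 0.4903 -0.124  -0.0031] [267. 194.]
side tray 0.33 [0.518  0.0967 0.0099] [224. 217.]
side tray_back 0.96 [ 0.4936 -0.2405  0.0081] [283. 179.]
side spout_pivot 0.94 [0.5288 0.0193 0.0278] [235. 201.]
side spout_pivot 0.62 [ 0.515  -0.4209 -0.003 ] [301. 162.]
side spout_tip 0.66 [0.5204 0.1024 0.0096] [222. 218.]
side mug 0.6 [ 0.4822 -0.1235  0.0965] [270. 171.]
top tray 0.62 [ 0.4864 -0.1235 -0.0013] [288. 182.]
top spout_pivot 0.85 [0.525  0.016  0.0246] [246. 169.]
top spout_tip 0.53 [0.5192 0.0993 0.0149] [221. 171.]
```

Request:
servo_tool:
  moves:
    - [[0,0,0.3],[0.003,0,0],80]
    - [[0,0,0.3],[0.006,0.0005,0],80]
    - [[0,0,0.3],[0.0065,0.0005,0],80]
    - [[0,0,0.3],[0.0065,0.0005,0],80]
    - [[0,0,0.3],[0.0065,0.0005,0],80]
    - [[0,0,0.3],[0.0065,0.0005,0],80]
    - [[0,0,0.3],[0.0065,0.0005,0],80]
    - [[0,0,0.3],[0.0065,0.0005,0],80]
    - [[0,0,0.3],[0.0065,0,0],80]
    - [[0,0,0.3],[0.006,0,0],80]
    - [[0,0,0],[0.004,0,0],80]
    - [[0,0,0],[0.002,0,0],80]

```text
time: 16.1
ee_pos: [0.494, -0.1888, 0.0023]
tcp_rot: [180.0, 0.0, 89.9]
wrist_force: [-0.3, -3.3, -2.3]
opening: 0.0684
grasp_force: 1.7
```

```bash
python3 - <<'E'
from h import *
s=get_obs();print(s["ee_pos"],s["tcp_rot"],s["wrist_force"])
for i in range(2):
    p,d=shot("side");marks("side",["tray","tray_back","spout_pivot","spout_tip"])
    p,d=shot("top");marks("top",["tray","spout_pivot","spout_tip"])
overlay("top",p,[.493,s["ee_pos"][1]+.132,0.0],np.pi/2,"pics/t5.png",(190,130,345,225),5)
E
```

```text
[ 0.49402639 -0.18877785  0.00230855] [1.79995135e+02 2.42807088e-03 8.98928746e+01] [-0.34701247 -3.33666187 -2.27824632]
side tray 0.74 [ 0.5007 -0.06   -0.0066] [255. 202.]
side tray_back 0.6 [ 0.4986 -0.1743  0.0097] [273. 185.]
side spout_pivot 0.72 [0.547  0.0838 0.0268] [219. 208.]
side spout_tip 0.62 [0.5417 0.1674 0.0106] [204. 225.]
top tray 0.67 [ 0.4985 -0.0581 -0.0011] [269. 178.]
top spout_pivot 0.68 [0.5404 0.0818 0.0275] [226. 164.]
top spout_tip 0.68 [0.5397 0.1617 0.0132] [203. 165.]
side tray 0.7 [ 0.5018 -0.0611 -0.003 ] [255. 201.]
side tray 0.7 [ 0.5134 -0.4194 -0.0013] [301. 162.]
side tray 0.64 [ 0.4996 -0.175   0.0083] [273. 185.]
side tray_back 0.77 [ 0.4991 -0.174   0.0131] [273. 184.]
side spout_pivot 0.77 [0.546  0.0824 0.0276] [220. 208.]
side spout_pivot 0.55 [ 0.3868  0.1781 -0.0017] [241. 249.]
side spout_tip 0.61 [0.5445 0.1656 0.011 ] [204. 224.]
top tray 0.68 [ 0.4959 -0.0579  0.0014] [269. 179.]
top spout_pivot 0.8 [0.5395 0.082  0.0258] [226. 165.]
top spout_tip 0.73 [0.5381 0.1636 0.0108] [202. 165.]
```

View pics/t5.png

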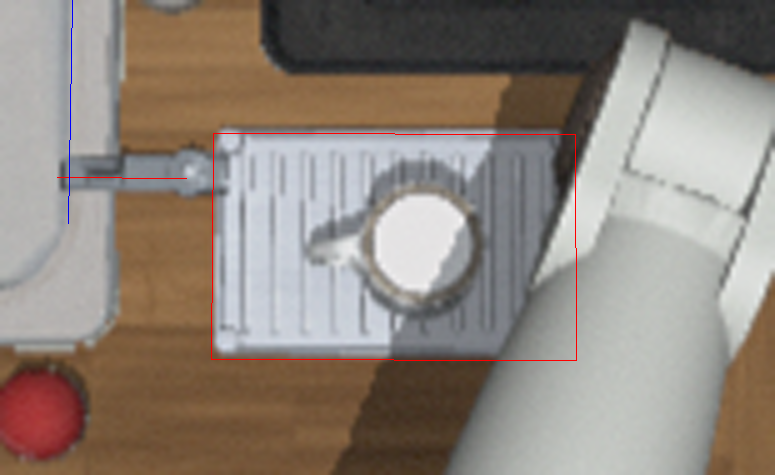

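```bash
cat > fit.py <<'E'
from h import *
def edge(g,f,ts,offs,sign):
    """f(t,o)->world point; subpixel strongest gradient along o; robust line fit o(t)"""
    out=[]
    for t in ts:
        q=px("top",[f(t,o) for o in offs]).astype(np.float32)
        v=cv2.remap(g,q[:,0].copy(),q[:,1].copy(),cv2.INTER_LINEAR).ravel()
        dv=np.gradient(cv2.GaussianBlur(v.reshape(-1,1),(1,9),0).ravel())*sign; out.append(offs[int(dv.argmax())])
    out=np.array(out); k=np.ones(len(out),bool)
    for _ in range(5):
        c=np.polyfit(ts[k],out[k],1); k=abs(out-np.polyval(c,ts))<.003
    return c,k.sum(),len(k)
def fit(cx,cy,a=0.):
    p,d=shot("top"); g=cv2.cvtColor(p,cv2.COLOR_RGB2GRAY).astype(np.float32)
    P=[cx,cy,a]; o=np.arange(-.012,.012,.0005)
    r=edge(g,lambda t,o:T(P,t,.12+o,.023),np.linspace(-.06,.03,40),o,-1); print("sink end: yaw",a+np.arctan(r[0][0]),"dy",r[0][1],r[1:])
    r=edge(g,lambda t,o:T(P,.075+o,t,.023),np.linspace(-.02,.10,40),o,-1); print("rear side: yaw",a-np.arctan(r[0][0]),"dx",r[0][1],r[1:])
    r=edge(g,lambda t,o:T(P,-.075+o,t,.023),np.linspace(-.02,.10,40),o,1); print("front side: yaw",a-np.arctan(r[0][0]),"dx",r[0][1],r[1:])
    r=edge(g,lambda t,o:T(P,.045+o,t,.021),np.linspace(.16,.215,30),o,1); print("spout front: yaw",a-np.arctan(r[0][0]),"dx",r[0][1],r[1:])
    r=edge(g,lambda t,o:T(P,.045+o,t,.021),np.linspace(.16,.215,30),o,-1); print("spout rear: yaw",a-np.arctan(r[0][0]),"dx",r[0][1],r[1:])
    r=edge(g,lambda t,o:T(P,.045+t,.223+o,.018),np.linspace(-.008,.008,12),o,-1);print("tip dy-",r)
    r=edge(g,lambda t,o:T(P,.045+t,.223+o,.018),np.linspace(-.008,.008,12),o,1);print("tip dy+",r)
    for z,n,s in((.004,.128,1),(.002,.162,1),(.002,.162,-1)):
        r=edge(g,lambda t,o:[t,n+o,z],np.linspace(.58,.74,50),np.arange(-.02,.02,.0005),s); print("sink line",n,s,r)
    return p
E
python3 -c "
from fit import *
fit(.496,-.0585)"
```

```text
sink end: yaw -0.09172405088471869 dy -0.004194877024270986 (np.int64(29), 40)
rear side: yaw 0.041063836108498314 dx -0.00011392451048060886 (np.int64(38), 40)
front side: yaw -0.044052467413108205 dx 0.0033996478873239556 (np.int64(35), 40)
spout front: yaw -0.38984221043709977 dx -0.0786356015090124 (np.int64(19), 30)
spout rear: yaw 0.4100273137725851 dx 0.08074405699801317 (np.int64(20), 30)
tip dy- (array([ 0.01322115, -0.00295833]), np.int64(12), 12)
tip dy+ (array([1.24665118e-17, 1.00000000e-03]), np.int64(12), 12)
sink line 0.128 1 (array([ 0.02984407, -0.01253003]), np.int64(27), 50)
sink line 0.162 1 (array([-0.00241607,  0.00782555]), np.int64(40), 50)
sink line 0.162 -1 (array([ 0.01055147, -0.00687397]), np.int64(50), 50)
```

Request:
servo_tool:
  moves:
    - [[0,0,0],[0.003,0,0],80]
    - [[0,0,0],[0.005,0,0],80]
    - [[0,0,0],[0.005,0,0],80]
    - [[0,0,0],[0.005,0,0],80]
    - [[0,0,0],[0.004,0,0],80]
    - [[0,0,0],[0.003,0,0],80]
    - [[0,0,0],[0.002,0,0],80]
    - [[0,0,0],[0,0,0],80]

```text
time: 17.85
ee_pos: [0.494, -0.1617, 0.0023]
tcp_rot: [180.0, -0.0, 89.9]
wrist_force: [1.4, -0.9, 0.9]
opening: 0.0683
grasp_force: 0.4
```

Request:
servo_tool:
  moves:
    - [[0,0,0],[-0.01,0,0],80]
    - [[0,0,0],[-0.02,0,0],80]
    - [[0,0,0],[-0.02,0,-0.01],80]
    - [[0,0,0],[-0.03,0,-0.045],80]
    - [[0,0,0],[-0.03,0,-0.045],80]
    - [[0,0,0],[-0.01,-0.03,-0.045],80]
    - [[0,0,0],[0,-0.045,-0.045],80]
    - [[0,0,0],[0,-0.045,0],80]
    - [[0,0,0],[0,-0.045,0],80]
    - [[0,0,0],[0,0,0],80]

```text
time: 18.85
ee_pos: [0.3376, -0.2765, 0.1727]
tcp_rot: [180.0, 0.0, 89.7]
wrist_force: [1.3, -1.3, 0.6]
opening: 0.0686
grasp_force: 0.0
```

```bash
python3 - <<'E'
from h import *
from collections import defaultdict
N=["tray","tray_back","spout_pivot","spout_tab","spout_tip","basin_edge","mug"]
for c in ("side","top"):
    A=defaultdict(list)
    for i in range(3):
        p,d=shot(c)
        for n in N:
            for r in mark_of(n,c)[:3]:
                X=w(c,r["xyz"])
                if n in("basin_edge",) or abs(X[0]-.5)<.08 and -.25<X[1]<.23: A[n].append(X);break
    for n in N:
        if A[n]: print(c,n,len(A[n]),np.median(A[n],0).round(4))
print(get_obs()["time"])
overlay("top",p,[.498,-.0315,0.0],np.pi/2,"pics/t6.png",(190,130,345,225),5)
m=cut_out("tray","top")[0]["mask"]
cs,_=cv2.findContours(m.astype(np.uint8),0,1); C=plane("top",max(cs,key=len).reshape(-1,2),.02)[:,:2]
for nm,s in (("front",C[:,0]<.44),("rear",(C[:,0]>.555))):
    q=C[s&(C[:,1]>-.13)&(C[:,1]<.07)]
    if len(q)>9: print(nm,np.polyfit(q[:,1],q[:,0],1))
E
```

```text
side tray 3 [ 0.5009 -0.0307 -0.0032]
side tray_back 3 [ 0.4976 -0.1475  0.011 ]
side spout_pivot 3 [0.5461 0.1095 0.0258]
side spout_tab 3 [0.5427 0.1646 0.043 ]
side spout_tip 2 [0.5415 0.1928 0.0078]
side basin_edge 3 [0.6005 0.1606 0.0048]
side mug 3 [ 0.4916 -0.028   0.1   ]
top tray 3 [ 4.976e-01 -3.020e-02 -4.000e-04]
top tray_back 3 [ 0.4959 -0.153   0.0129]
top spout_pivot 3 [0.5389 0.1088 0.0264]
top spout_tab 3 [0.5409 0.1584 0.0462]
top spout_tip 2 [0.5386 0.1879 0.0123]
top basin_edge 3 [0.5923 0.1589 0.002 ]
top mug 3 [ 0.4861 -0.0304  0.1051]
21.25
front [0.01215065 0.42257804]
rear [0.01254566 0.57047502]
```

View pics/t6.png

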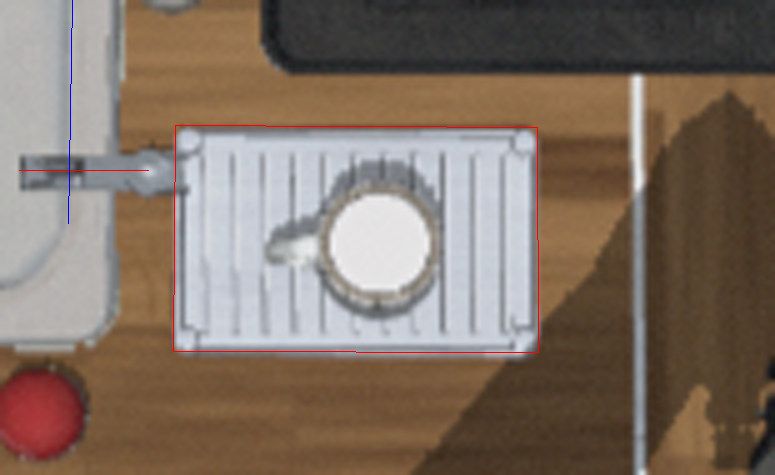

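The final view shows the tray square, matching the zero-yaw outline. The spout is fully out, with its tip at crop (20,172) about 3 cm past the basin edge at (69,172). The mug is still standing, and nothing else I can see has moved.

```bash
python3 -c "
from workcell import *
print(job_done())"
```

```text
the job is handed in; nothing more can be done
None
```

The job is handed in at about 21 s of the 58 s limit: the spout is fully out, the tray is square to the sink to within about 0.01 rad, the tip reaches about 3 cm past the basin's inner edge, and the mug still stands on the tray.

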